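# Angle the socket strip past the bench post into its bay

## Task

Put the socket strip away in the wooden bay on the lab bench by pushing it along the bench top, never lifting it: the steel post stands in the way, so push one end into the bay first, angle the strip past the post, then push the other end in. It should finish lying along the bay's back board, pushed home against it over its whole length. Leave the tumbler, the jar and the screwdriver where they are.

Things in the scene. Friction and masses are not known exactly. Their poses are not given: they have to be found in the camera images.
- strip: White four-socket power strip without a lead, a plain bar 36 wide (its x) by 220 long (its y) by 34 mm high, 0.3 to 0.55 kg, lying loose on the bench with its sockets up, sliding with ordinary friction. Origin: centre of its underside; z up. A small black rocker switch on top marks its +y end; the two ends are otherwise alike and either may go in first. At the start it lies roughly across the bay's mouth, on the robot's side of the post.
- end_a (a point): Centre of the strip's +y end face (36 x 34 mm), 110 mm from the strip's centre, 17 mm above its underside.
- end_b (a point): Centre of the strip's -y end face, 110 mm from the strip's centre, 17 mm above its underside.
- bay: Fixed bay of pale wooden boards 12 mm thick and 30 mm high on the bench (no floor, no roof), open towards the robot. Origin: at bench level in the middle of the back board's inner face; its x points away from the robot, into the back board, and its y runs along the back board. Inside, the bay is 280 mm wide (side boards' inner faces at y = -140 and +140 mm) and 115 mm deep (the side boards run from x = 0 to x = -115 mm).
- post: Fixed upright bare steel post, 22 mm diameter, 45 mm high, in front of the bay's mouth, about 145 mm from the back board (30 mm ahead of the side boards' ends) and 84 to 89 mm to the left or to the right of the bay's middle. Origin: centre of its foot. The flat 44 mm dark disc at its foot is flush with the bench and obstructs nothing; a like flush disc, with no post, lies on the other side.
- tumbler: Blue open tumbler, 68 mm diameter, 105 mm high, standing outside the bay on its left (+y); origin at the centre of its foot. Must stay where it is.
- jar: Small closed clear jar with a black cap, 54 mm diameter, 70 mm high, standing outside the bay on its right (-y); origin at the centre of its foot. Must stay where it is.
- driver: Screwdriver with a black handle, 160 mm long, lying on the bench behind the back board; origin on the bench under its middle. Must stay where it is.
Not all that is in view belongs to the job. Leave any purple or red look-alike of the strip alone.

How it is judged (in metres and radians):
On the way:
1. one end of the strip is inside the bay while the other end is still outside, on the robot's side of the post, the strip standing at an angle ((((x of end_a in the frame of bay above -0.1 m and y of end_a in the frame of bay between -0.145 and 0.145 m) and x of end_b in the frame of bay below -0.145 m) or ((x of end_b in the frame of bay above -0.1 m and y of end_b in the frame of bay between -0.145 and 0.145 m) and x of end_a in the frame of bay below -0.145 m))), for 0.1 s.
At the end, for the whole second after the job is handed in: The strip lies flat and at rest between the side boards, with both of its ends within 12 mm of touching the back board (end centres less than 30 mm from it) and parallel to it within about 4.5 degrees (x of each of end_a, end_b in the frame of bay above -0.03 m and x of each of end_a, end_b in the frame of bay above -0.1 m and y of end_a in the frame of bay between -0.145 and 0.145 m and y of end_b in the frame of bay between -0.145 and 0.145 m and angle between the y axis of strip and the y axis of bay, either way round below 0.08 rad and height (world z) of strip below 0.004 m and linear speed of strip below 0.01 m/s).
It fails at once if the strip is lifted or tipped off the bench (height (world z) of strip above 0.01 m or angle between strip's own z axis and vertical above 0.12 rad).
It fails at once if the tumbler is pushed aside (distance of tumbler from where it was at the start of the episode above 0.02 m).
It fails at once if the jar is pushed aside (distance of jar from where it was at the start of the episode above 0.02 m).
It fails at once if the driver is pushed aside (distance of driver from where it was at the start of the episode above 0.02 m).
It also fails if it takes over 69 s, if anything falls off the work surface, if the arm or the gripper's body presses on something with over 40 N, if the wrist force passes 120 N, or if a joint passes its speed limit or range.

## Robot

A 6-joint arm with a two-finger parallel gripper is mounted at the origin on the work surface. World frame = base frame: x ahead of the robot, y to its left, z up, the work surface at z = 0. Lengths are in m, angles in degrees, forces in N, time in s.
With the tool pointing down it reaches from about 0.325 to 1 m from the base axis. Payload 5.1 kg.
Tool frame: the origin (TCP) lies at the very end of the fingers, on their centre line; the grasp point (between the pads) lies 19 mm behind it; z points along the fingers, y is the direction in which the jaws open and shut (so a half turn about z gives the same grasp; the last joint's range is limited). The gripper opens to 85 mm and grips with 20 to 120 N. Pads are 22 mm wide; open, the fingers measure 114 mm over their backs; the gripper's body (76 mm by 85 mm) begins 54 mm behind the grasp point. The pads swing forward as they close: fully open they stand 13 mm farther back than shut.
Start: joints at [71.413, 7.093, 94.555, -0, 78.352, -4.733], TCP at [0.156, 0.631, 0.231] pointing down, gripper open.
Joint ranges: [-149.61, 149.61], [-58.7, 133.49], [1.44, 155.28], [-77.14, 257.14], [18.33, 153.61], [-166.67, 166.67]. Speed limits (degrees/s): [147.25, 147.25, 180, 180, 180, 180].

## Interface

Orientations are given as a 3x3 rotation matrix whose columns are the frame's x, y, z axes.
In Python, from cell import manip gives the robot as it stands. The module is installed in compiled form; this text tells all that it offers.
- The arm moves only by the shell command python3 -m crank 'ROWS' [FORCE]. ROWS is JSON, a list of rows, each an object of numbers: "jaw": the opening, from -1 (shut) to 1 (fully open); "tx", "ty", "tz": the shift along the tool's x, y, z in m; "ax", "ay", "az": the turn, a rotation vector about the tool's x, y, z in degrees. A call has 1 to 10 rows; each row shifts and turns the commanded pose from where the row before left it, along the tool's axes as they then stand; what a row does not reach is not made up. A row lasts 1/12 s, in which the tool goes at most 41.7 mm and 7.16 degrees, less where a joint would pass 70% of its speed; a pose out of reach is approached as far as the arm can. A call with a gripper value outside its range is refused whole. The fingers move at their own pace and stop on an object; FORCE is the grip in N (left out, the last holds). Time passes only in rows, so rows that do not move let the fingers close. It gives the time, the measured TCP pose, the force and the opening at its end, in the units of the state.
- manip.sense(): the state, without advancing time (a new reading comes with each control period).
- manip.capture(name): name is "side" or "top"; returns a dict with "img" (420x560x3 uint8, blue, green, red), "camera_matrix" (3x3 intrinsics, pixels), "dist" ([k1, k2, p1, p2, k3] as OpenCV has them; the pictures are not rectified), "xyz" and "orientation" of the camera in the world. Camera axes: x right, y down, z forward; pixel columns grow to the right and rows downward; lengths in m; the calibration is good to about 2 mm. A picture is of the moment at which its call begins. There is no depth.
- manip.job_done(): hands the job in, once; it reports no verdict.
The state is a dict: "clock": time; "joint_pos": joint angles; "joint_vel": joint speeds; "effort": joint torques, N m; "tcp_pos": TCP position; "orientation": TCP orientation; "force": force on the tool from outside, world axes, zero at the start; "ft_torque": the same for the moment, N m; "width": finger opening in m.
Only numpy, scipy, OpenCV 4.12 (cv2) and the standard library are available. Lean on these libraries where they do the work, as an engineer would, in place of code of your own. Each camera call takes 0.05 s, during which the arm holds its last target.

## Working session

There is one attempt and no reset: what is moved stays moved. The work goes in short steps, Python scripts to look and compute and a shell command to move; the robot and the scene stay as the last step left them, time stands still between calls to the robot, and variables do not carry over. Pictures are saved under pics/ and viewed, and the job is handed in when it is done.

```bash
mkdir -p pics; python3 - <<'E'
from cell import manip
import cv2,numpy as np
s=manip.sense();print({k:np.round(v,3).tolist() for k,v in s.items()})
for n in("top","side"):
    c=manip.capture(n);cv2.imwrite(f"pics/{n}0.png",c["img"]);print(n,np.round(c["camera_matrix"],1).tolist(),c["dist"],c["xyz"],np.round(c["orientation"],3).tolist())
E
```

```text
{'clock': 0.0, 'joint_pos': [71.414, 7.134, 94.632, -0.001, 78.353, -4.732], 'joint_vel': [0.021, 0.053, 0.074, -0.046, -0.009, 0.051], 'effort': [0.001, -42.364, -36.544, -0.0, 0.007, -0.0], 'tcp_pos': [0.155, 0.631, 0.23], 'orientation': [[-0.971, 0.239, -0.001], [0.239, 0.971, -0.002], [0.0, -0.002, -1.0]], 'force': [0.874, 0.278, 0.471], 'ft_torque': [-0.038, -0.042, -0.003], 'width': 0.085}
top [[394.4, 0.0, 280.9], [0.0, 394.4, 210.3], [0.0, 0.0, 1.0]] [0.02430492 0.         0.         0.         0.        ] [ 0.3854886  -0.04841658  0.90514652] [[-0.04, -0.975, 0.218], [-0.999, 0.039, -0.009], [-0.0, -0.218, -0.976]]
side [[468.1, 0.0, 283.1], [0.0, 468.1, 207.1], [0.0, 0.0, 1.0]] [-0.03294623  0.          0.          0.          0.        ] [ 0.30236069 -0.89404991  0.53854665] [[0.962, -0.113, 0.248], [-0.272, -0.474, 0.838], [0.023, -0.873, -0.487]]
```

View pics/top0.png

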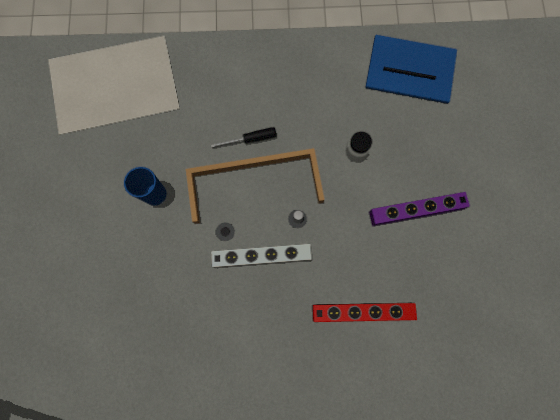

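View pics/side0.png

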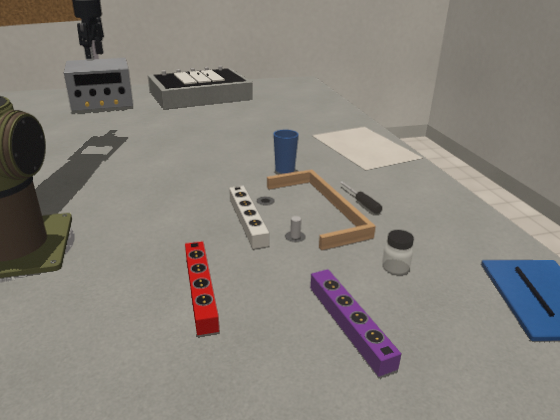

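The top view shows the white strip at (261,256), with its switch at (217,258). The post is at (298,216), right of the bay's middle, and the empty disc is at (225,231). Possible look-alikes are the red strip at (365,312) and the purple one at (420,208). The white one matches the description. Next I'll measure it and check a close crop.

```bash
cat > h.py <<'E'
import cv2,numpy as np
from cell import manip
def cast(c,px,z):
    px=np.asarray(px,float).reshape(-1,1,2)
    u=cv2.undistortPoints(px,c["camera_matrix"],np.array(c["dist"])).reshape(-1,2)
    d=np.c_[u,np.ones(len(u))]@np.array(c["orientation"]).T
    o=np.array(c["xyz"]);t=(z-o[2])/d[:,2]
    return (o+d*t[:,None])[:,:2]
def proj(c,P):
    R=np.array(c["orientation"]);t=-R.T@np.array(c["xyz"])
    return cv2.projectPoints(np.asarray(P,float).reshape(-1,1,3),cv2.Rodrigues(R.T)[0],t,c["camera_matrix"],np.array(c["dist"]))[0].reshape(-1,2)
def big(m):
    n,l,s,_=cv2.connectedComponentsWithStats(m.astype(np.uint8));return l==1+np.argmax(s[1:,4])
def hsv(c): return cv2.cvtColor(c["img"],cv2.COLOR_BGR2HSV).astype(int)
def strip(c):
    h=hsv(c);m=((h[...,1]<40)&(h[...,2]>140)).astype(np.uint8)
    roi=np.zeros_like(m);roi[140:300,170:345]=1
    m=cv2.morphologyEx(m*roi,cv2.MORPH_CLOSE,np.ones((9,9)))
    m=big(m)
    ys,xs=np.nonzero(m);P=cast(c,np.c_[xs,ys],0.034)
    r=cv2.minAreaRect((P*1000).astype(np.float32));b=cv2.boxPoints(r)/1000
    return m,P,r,b
E
python3 - <<'E'
from h import *
c=manip.capture("top");h=hsv(c);img=c["img"]
m,P,r,b=strip(c);print("strip",r,b.round(4).tolist(),m.sum())
w=big((h[...,0]>5)&(h[...,0]<22)&(h[...,1]>90)&(h[...,2]>90))
ys,xs=np.nonzero(w);print("wood",w.sum(),xs.min(),xs.max(),ys.min(),ys.max())
vis=cv2.resize(img[120:300,120:400],None,fx=2.8,fy=2.8,interpolation=cv2.INTER_CUBIC);cv2.imwrite("pics/crop.png",vis)
v=img[120:300,120:400].copy();v[w[120:300,120:400]]=(0,255,0);v[m[120:300,120:400]]=(255,0,255);cv2.imwrite("pics/mask.png",cv2.resize(v,None,fx=2.8,fy=2.8,interpolation=cv2.INTER_NEAREST))
E
```

```text
strip ((481.00439453125, -7.5277557373046875), (34.00968551635742, 217.6688232421875), 2.0378546714782715) [[0.460099995136261, 0.1005999967455864], [0.46790000796318054, -0.1168999969959259], [0.5019000172615051, -0.11569999903440475], [0.49410000443458557, 0.10180000215768814]] 1062
wood 1156 186 323 148 221
```

View pics/crop.png

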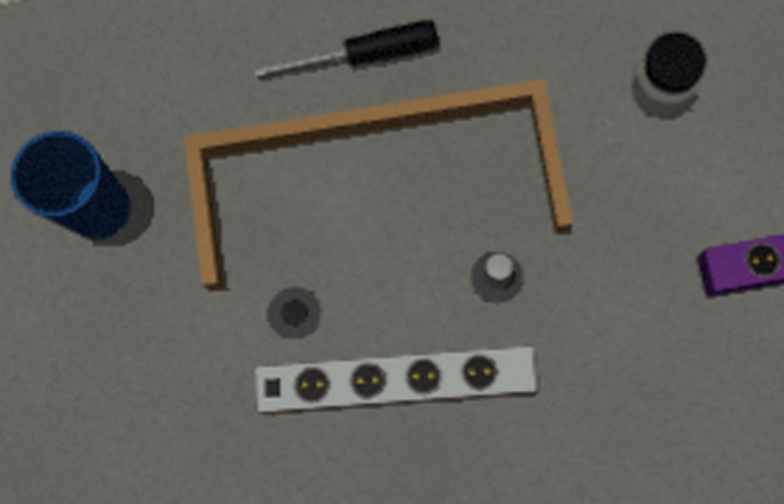

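View pics/mask.png

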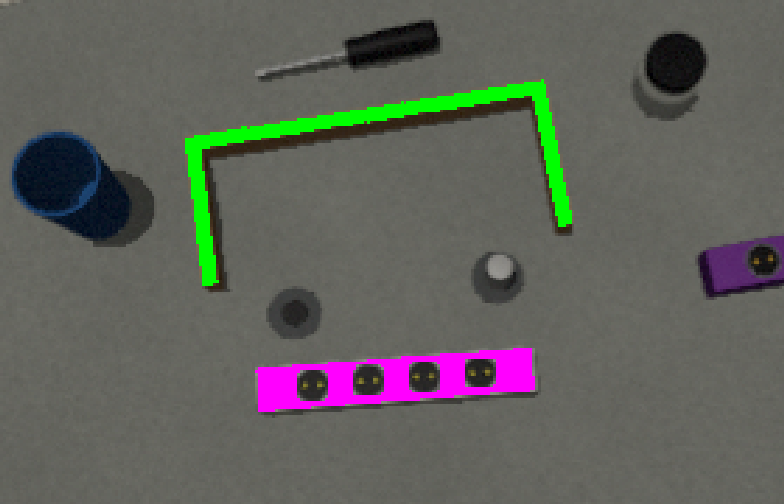

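The crop confirms the white strip, switch end on the left, and both masks are clean. Next come the bay frame, the post and the other objects.

```bash
python3 - <<'E'
from h import *
c=manip.capture("top");h=hsv(c)
w=big((h[...,0]>5)&(h[...,0]<22)&(h[...,1]>90)&(h[...,2]>90))
ys,xs=np.nonzero(w);P=cast(c,np.c_[xs,ys],0.03)
r=cv2.minAreaRect((P*1000).astype(np.float32));print("bay outer",r)
# back board line: outer pixels
b=cv2.boxPoints(r)/1000;cen=np.array(r[0])/1000
yax=[];i=np.argsort(-b[:,0])[:2];A,B=b[i] # back corners
L,R=(A,B) if A[1]>B[1] else (B,A)
y=(L-R)/np.linalg.norm(L-R);x=np.array([y[1],-y[0]])
O=(L+R)/2-x*0.012
print("O",O,"x",x,"y",y,"yaw",np.degrees(np.arctan2(x[1],x[0])))
q=(P-O)@np.c_[x,y];print("extents",q.min(0),q.max(0))
# refine: back-board inner/outer median across y
s=q[(abs(q[:,1])<.13)];print("back x mean (expect .006)",s[:,0].mean(), "slope",np.polyfit(s[:,1],s[:,0],1))
tob=lambda p:(np.atleast_2d(p)-O)@np.c_[x,y]
# post top
g=np.zeros(h.shape[:2],bool);g[205:226,288:310]=1
pm=g&(h[...,2]>125);ys,xs=np.nonzero(pm);print("post px",xs.mean(),ys.mean(),pm.sum())
p=cast(c,[[xs.mean(),ys.mean()]],.045);print("post",p,tob(p))
m,Ps,rs,bs=strip(c);print("strip corners bay",tob(bs).round(4).tolist(),"world",bs.round(4).tolist())
np.savez("bay.npz",O=O,x=x,y=y,post=p[0])
for n,px,z in(("tumbler",(140.5,181),.105),("jar",(361,142),.07),("disc",(225,231.5),0)):
    k=cast(c,[px],z);print(n,k.round(3),tob(k).round(3))
d=manip.capture("side")
def W(u,v,z):return np.r_[O+u*x+v*y,z]
pts=[W(0,.14,.03),W(0,-.14,.03),W(-.115,-.14,.03),W(-.115,.14,.03),np.r_[p[0],.045]]+[np.r_[k,.034] for k in bs]
im=d["img"].copy()
for q in proj(d,pts): cv2.circle(im,tuple(int(round(a)) for a in q),1,(0,0,255),-1)
cv2.imwrite("pics/sidechk.png",cv2.resize(im[150:270,210:410],None,fx=4,fy=4))
E
```

```text
bay outer ((645.7621459960938, 3.0145263671875), (127.57603454589844, 303.4988098144531), 7.384119987487793)
O [0.6971207  0.00967037] x [0.99170685 0.12852049] y [-0.12852049  0.99170685] yaw 7.384105
extents [-0.11557608 -0.15174941] [0.01199995 0.15174939]
back x mean (expect .006) 0.00564494154957582 slope [0.00154207 0.00564563]
post px 297.6111111111111 214.61111111111111 54
post [[ 0.56611469 -0.09303991]] [[-0.14311996 -0.08502153]]
strip corners bay [[-0.22339999675750732, 0.12070000171661377], [-0.2434999942779541, -0.09610000252723694], [-0.20970000326633453, -0.09920000284910202], [-0.18950000405311584, 0.11760000139474869]] world [[0.460099995136261, 0.1006999984383583], [0.46799999475479126, -0.1168999969959259], [0.5019000172615051, -0.11569999903440475], [0.49399998784065247, 0.10189999639987946]]
tumbler [[0.639 0.237]] [[-0.028  0.233]]
jar [[ 0.722 -0.243]] [[-0.008 -0.253]]
disc [[0.542 0.075]] [[-0.145  0.085]]
```

View pics/sidechk.png

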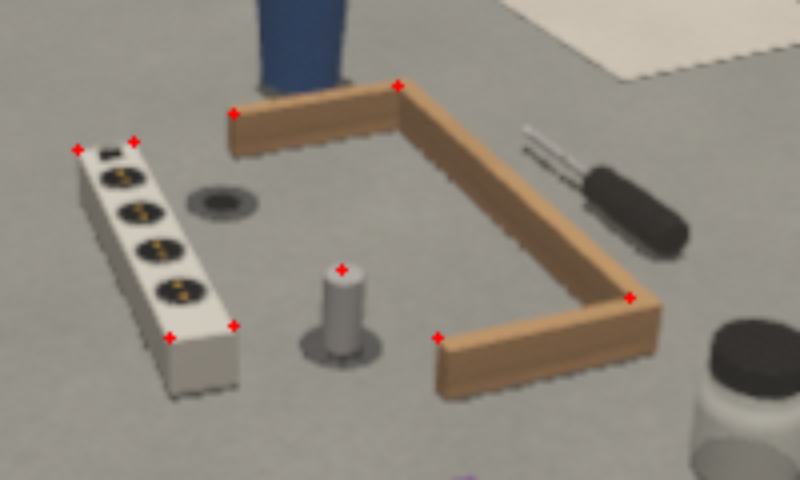

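The side view confirms the calibration: projected bay corners, post top and strip corners all land within about 2 mm. The post is at (-0.143,-0.085) in the bay frame.

Plan:
1. With shut fingers, push end A (left) forward until the strip stands at about 50°.
2. Push on end B's face to drive A into the left back corner.
3. Swing B in past the post.
4. Square the strip with the open jaws.

First I turn the tool so its axes line up with the bay.

```bash
cat > st.py <<'E'
from h import *
import sys
B=np.load("bay.npz");O,x,y=B["O"],B["x"],B["y"]
def tob(p):return (np.atleast_2d(p)-O)@np.c_[x,y]
def rep():
    s=manip.sense();R=np.array(s["orientation"]);p=np.array(s["tcp_pos"])
    ty=R[:2,1]@np.c_[x,y]
    print("t",round(s["clock"],2),"TCP bay",tob(p[:2])[0].round(4),"z",p[2].round(4),"tool-y angle from bay y",np.degrees(np.arctan2(-ty[0],ty[1])).round(2),"tilt",R[2,2].round(4),"F",np.round(s["force"],1),"w",s["width"],"j",np.round(s["joint_pos"],0))
    return s
def look(name):
    c=manip.capture("top");m,P,r,b=strip(c);q=tob(b)
    (w,h)=r[1];bb=b
    e=[(np.linalg.norm(bb[i]-bb[(i+1)%4]),i) for i in range(4)]
    i=min(e)[1];m1=(q[i]+q[(i+1)%4])/2;m2=(q[(i+2)%4]+q[(i+3)%4])/2
    A,Bb=(m1,m2) if m1[1]>m2[1] else (m2,m1)
    d=A-Bb;print("size",np.round(r[1],1),"A",A.round(4),"B",Bb.round(4),"C",((A+Bb)/2).round(4),"theta",np.degrees(np.arctan2(d[0],d[1])).round(1))
    im=c["img"].copy();cv2.polylines(im,[proj(c,np.c_[b,np.full(4,.034)]).round().astype(int)],True,(255,0,255),1)
    cv2.imwrite(f"pics/{name}.png",cv2.resize(im[110:340,100:400],None,fx=2.5,fy=2.5))
E
python3 -c "
from st import *
rep();print(O,x,y)"
```

```text
t 0.25 TCP bay [-0.4572  0.6856] z 0.2307 tool-y angle from bay y -21.24 tilt -1.0 F [ 0.2  0.  -0.1] w 0.08507670327206318 j [71.  7. 95.  0. 78. -5.]
[0.6971207  0.00967037] [0.99170685 0.12852049] [-0.12852049  0.99170685]
```

```bash
python3 -m crank '[{"jaw":-1,"az":-7},{"jaw":-1,"az":-7},{"jaw":-1,"az":-7.16}]' 20; python3 -c "
from st import *
rep()"
```

```text
t 0.25 TCP bay [-0.4572  0.6856] z 0.2307 tool-y angle from bay y -21.24 tilt -1.0 F [ 0.2  0.  -0.1] w 0.08507670327206318 j [71.  7. 95.  0. 78. -5.]invalid input at $[0]: expected keys jaw, tx, ty, tz, ax, ay, az
```

```bash
python3 -m crank '[{"jaw":-1,"tx":0,"ty":0,"tz":0,"ax":0,"ay":0,"az":-7},{"jaw":-1,"tx":0,"ty":0,"tz":0,"ax":0,"ay":0,"az":-7},{"jaw":-1,"tx":0,"ty":0,"tz":0,"ax":0,"ay":0,"az":-7.1},{"jaw":-1,"tx":0,"ty":0,"tz":0,"ax":0,"ay":0,"az":0}]' 20; python3 -c "
from st import *
rep()"
```

```text
clock: 0.58
tcp_pos: [0.1557, 0.631, 0.2311]
orientation: [[-0.992, -0.128, -0.0], [-0.128, 0.992, -0.0], [0.0, -0.0, -1.0]]
force: [0.3, -0.5, 0.5]
width: 0.0392
t 0.58 TCP bay [-0.4571  0.6857] z 0.2311 tool-y angle from bay y -0.03 tilt -1.0 F [ 0.3 -0.5  0.5] w 0.03915482474351517 j [ 71.   7.  95.  -0.  78. -26.]
```

```bash
python3 -m crank '[{"jaw":-1,"tx":-0.012,"ty":-0.037,"tz":0,"ax":0,"ay":0,"az":0},{"jaw":-1,"tx":-0.012,"ty":-0.037,"tz":0,"ax":0,"ay":0,"az":0},{"jaw":-1,"tx":-0.012,"ty":-0.037,"tz":0,"ax":0,"ay":0,"az":0},{"jaw":-1,"tx":-0.012,"ty":-0.037,"tz":0,"ax":0,"ay":0,"az":0},{"jaw":-1,"tx":-0.012,"ty":-0.037,"tz":0,"ax":0,"ay":0,"az":0},{"jaw":-1,"tx":-0.012,"ty":-0.037,"tz":0,"ax":0,"ay":0,"az":0},{"jaw":-1,"tx":-0.012,"ty":-0.037,"tz":0,"ax":0,"ay":0,"az":0},{"jaw":-1,"tx":-0.012,"ty":-0.037,"tz":0,"ax":0,"ay":0,"az":0},{"jaw":-1,"tx":-0.012,"ty":-0.037,"tz":0,"ax":0,"ay":0,"az":0},{"jaw":-1,"tx":0,"ty":0,"tz":0,"ax":0,"ay":0,"az":0}]' ; python3 -c "
from st import *
rep()"
```

```text
clock: 1.42
tcp_pos: [0.307, 0.3099, 0.2314]
orientation: [[-0.993, -0.116, 0.002], [-0.116, 0.993, -0.002], [-0.002, -0.002, -1.0]]
force: [-0.5, 0.8, 0.2]
width: 0.0002
t 1.42 TCP bay [-0.3483  0.3479] z 0.2314 tool-y angle from bay y -0.71 tilt -1.0 F [-0.5  0.8  0.2] w 0.00017174601287200337 j [ 38. -22. 120.  -0.  81. -58.]
```

```bash
python3 -m crank '[{"jaw":-1,"tx":-0.0125,"ty":-0.035,"tz":0,"ax":0,"ay":0,"az":-0.7},{"jaw":-1,"tx":-0.0125,"ty":-0.035,"tz":0,"ax":0,"ay":0,"az":0},{"jaw":-1,"tx":-0.0125,"ty":-0.035,"tz":0.03,"ax":0,"ay":0,"az":0},{"jaw":-1,"tx":-0.0125,"ty":-0.035,"tz":0.03,"ax":0,"ay":0,"az":0},{"jaw":-1,"tx":-0.0125,"ty":-0.035,"tz":0.02,"ax":0,"ay":0,"az":0},{"jaw":-1,"tx":-0.0125,"ty":-0.035,"tz":0.02,"ax":0,"ay":0,"az":0},{"jaw":-1,"tx":-0.0125,"ty":-0.035,"tz":0.02,"ax":0,"ay":0,"az":0},{"jaw":-1,"tx":0,"ty":0,"tz":0,"ax":0,"ay":0,"az":0},{"jaw":-1,"tx":0,"ty":0,"tz":0,"ax":0,"ay":0,"az":0}]' ; python3 -c "
from st import *
rep()"
```

```text
clock: 2.17
tcp_pos: [0.4194, 0.092, 0.1184]
orientation: [[-0.991, -0.132, -0.003], [-0.132, 0.991, 0.0], [0.003, 0.001, -1.0]]
force: [0.1, -0.1, -0.7]
width: 0.0001
t 2.17 TCP bay [-0.2648  0.1174] z 0.1184 tool-y angle from bay y 0.2 tilt -1.0 F [ 0.1 -0.1 -0.7] w 0.0001239386648835939 j [  5. -16. 128.   0.  69. -92.]
```

```bash
python3 -m crank '[{"jaw":-1,"tx":0,"ty":-0.017,"tz":0.025,"ax":0,"ay":0,"az":0},{"jaw":-1,"tx":0,"ty":0,"tz":0.03,"ax":0,"ay":0,"az":0},{"jaw":-1,"tx":0,"ty":0,"tz":0.03,"ax":0,"ay":0,"az":0},{"jaw":-1,"tx":0,"ty":0,"tz":0.02,"ax":0,"ay":0,"az":0},{"jaw":-1,"tx":0,"ty":0,"tz":0,"ax":0,"ay":0,"az":0},{"jaw":-1,"tx":0,"ty":0,"tz":0,"ax":0,"ay":0,"az":0}]' ; python3 -c "
from st import *
rep();look('a1')"
```

```text
clock: 2.67
tcp_pos: [0.4217, 0.0776, 0.0148]
orientation: [[-0.99, -0.139, -0.001], [-0.139, 0.99, 0.0], [0.001, 0.0, -1.0]]
force: [-0.1, -0.5, 0.4]
width: 0.0
t 2.67 TCP bay [-0.2644  0.1027] z 0.0148 tool-y angle from bay y 0.61 tilt -1.0 F [-0.1 -0.5  0.4] w 4.57209273037704e-05 j [  3.  -7. 132.   0.  56. -95.]
size [ 34.4 167.1] A [-0.2111  0.0685] B [-0.2268 -0.0978] C [-0.2189 -0.0147] theta 5.4
```

View pics/a1.png

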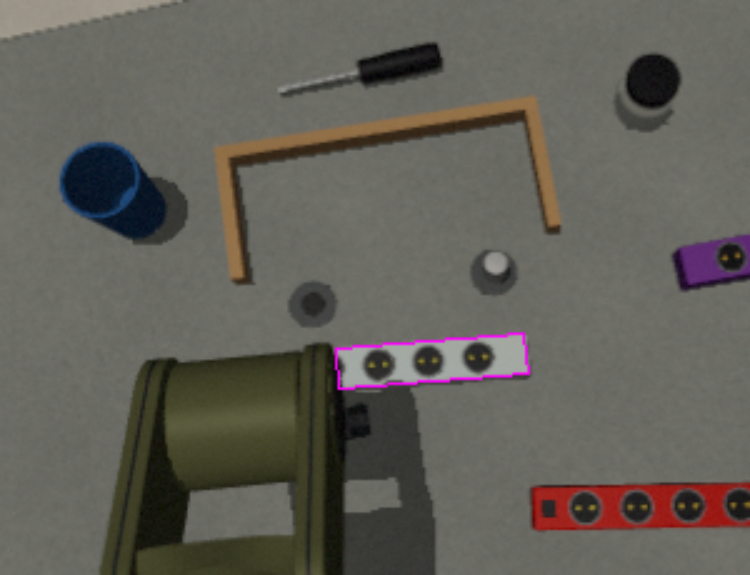

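```bash
python3 -m crank '[{"jaw":-1,"tx":-0.009,"ty":0,"tz":0.002,"ax":0,"ay":0,"az":0},{"jaw":-1,"tx":-0.009,"ty":0,"tz":0,"ax":0,"ay":0,"az":0},{"jaw":-1,"tx":-0.008,"ty":0,"tz":0,"ax":0,"ay":0,"az":0},{"jaw":-1,"tx":-0.008,"ty":0,"tz":0,"ax":0,"ay":0,"az":0},{"jaw":-1,"tx":-0.008,"ty":0,"tz":0,"ax":0,"ay":0,"az":0},{"jaw":-1,"tx":-0.008,"ty":-0.001,"tz":0,"ax":0,"ay":0,"az":0},{"jaw":-1,"tx":-0.008,"ty":-0.001,"tz":0,"ax":0,"ay":0,"az":0},{"jaw":-1,"tx":-0.008,"ty":-0.002,"tz":0,"ax":0,"ay":0,"az":0},{"jaw":-1,"tx":-0.008,"ty":-0.002,"tz":0,"ax":0,"ay":0,"az":0},{"jaw":-1,"tx":0,"ty":0,"tz":0,"ax":0,"ay":0,"az":0}]' ; python3 -c "
from st import *
rep();look('a2')
cv2.imwrite('pics/a2s.png',manip.capture('side')['img'])"
```

```text
clock: 3.55
tcp_pos: [0.4986, 0.0804, 0.0131]
orientation: [[-0.99, -0.138, 0.002], [-0.138, 0.99, -0.0], [-0.002, -0.0, -1.0]]
force: [-0.3, -0.6, 0.3]
width: -0.0
t 3.55 TCP bay [-0.1878  0.0957] z 0.0131 tool-y angle from bay y 0.54 tilt -1.0 F [-0.3 -0.6  0.3] w -4.749387803720663e-05 j [  3.   3. 122.  -0.  55. -95.]
size [111.9  34.4] A [-0.1958  0.0087] B [-0.2441 -0.0922] C [-0.22   -0.0418] theta 25.6
```

View pics/a2.png

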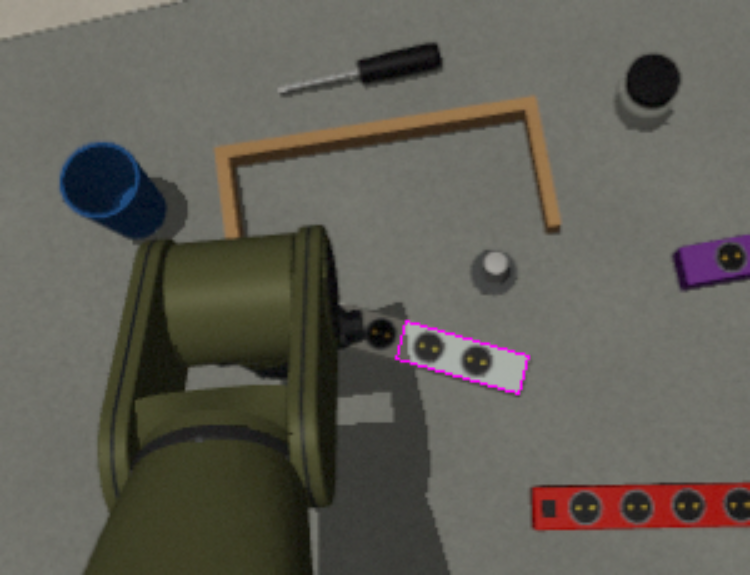

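View pics/a2s.png

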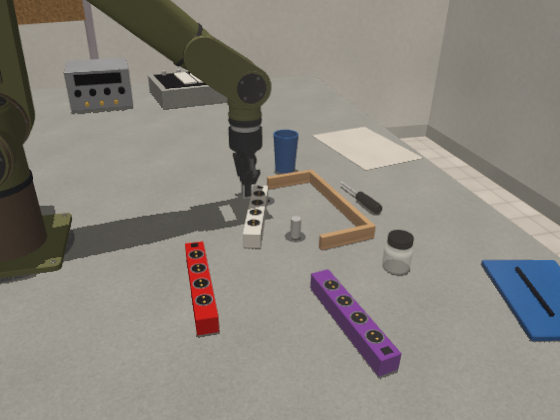

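The strip is now at 25.6°, with B at (-0.244,-0.092) and A near (-0.149,0.106) in bay coordinates. I continue on the arc.

```bash
python3 -m crank '[{"jaw":-1,"tx":-0.008,"ty":-0.002,"tz":0,"ax":0,"ay":0,"az":0},{"jaw":-1,"tx":-0.008,"ty":-0.002,"tz":0,"ax":0,"ay":0,"az":0},{"jaw":-1,"tx":-0.008,"ty":-0.003,"tz":0,"ax":0,"ay":0,"az":0},{"jaw":-1,"tx":-0.008,"ty":-0.003,"tz":0,"ax":0,"ay":0,"az":0},{"jaw":-1,"tx":-0.008,"ty":-0.004,"tz":0,"ax":0,"ay":0,"az":0},{"jaw":-1,"tx":-0.008,"ty":-0.005,"tz":0,"ax":0,"ay":0,"az":0},{"jaw":-1,"tx":-0.008,"ty":-0.005,"tz":0,"ax":0,"ay":0,"az":0},{"jaw":-1,"tx":0,"ty":0,"tz":0,"ax":0,"ay":0,"az":0}]' ; python3 -c "
from st import *
rep();look('a3')
cv2.imwrite('pics/a3s.png',manip.capture('side')['img'])"
```

```text
clock: 4.32
tcp_pos: [0.5574, 0.0638, 0.0133]
orientation: [[-0.991, -0.137, 0.002], [-0.137, 0.991, -0.0], [-0.002, -0.001, -1.0]]
force: [0.4, -0.1, 0.0]
width: -0.0002
t 4.32 TCP bay [-0.1316  0.0716] z 0.0133 tool-y angle from bay y 0.51 tilt -1.0 F [ 0.4 -0.1  0. ] w -0.00015618088473965845 j [  1.  10. 115.  -0.  56. -97.]
size [105.4  34.9] A [-0.1753 -0.0064] B [-0.2566 -0.0734] C [-0.216  -0.0399] theta 50.5
```

View pics/a3.png

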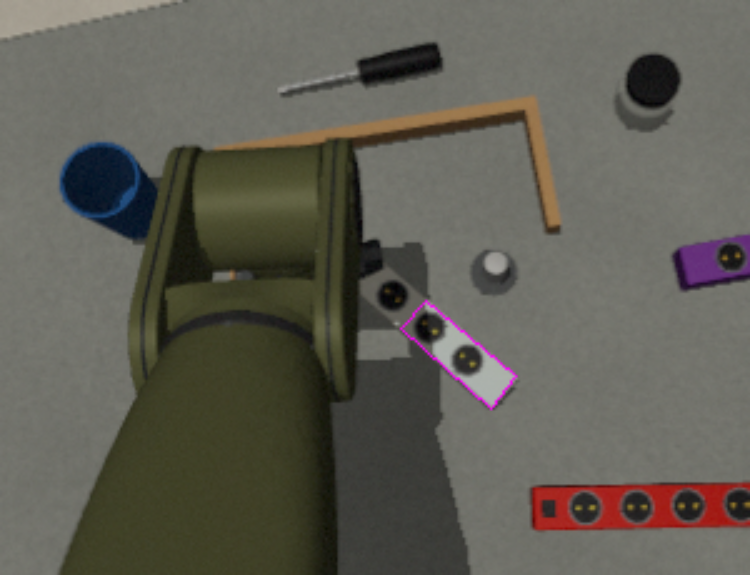

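The strip is at 50.5°, with A near (-0.087,0.067) and B at (-0.257,-0.073). Sliding it about 90 mm along its own axis puts A in the left back corner. I go round behind B's end face.

```bash
python3 -m crank '[{"jaw":-1,"tx":0.012,"ty":0.002,"tz":0,"ax":0,"ay":0,"az":0},{"jaw":-1,"tx":0,"ty":0,"tz":-0.03,"ax":0,"ay":0,"az":0},{"jaw":-1,"tx":0,"ty":0,"tz":-0.035,"ax":0,"ay":0,"az":0},{"jaw":-1,"tx":0,"ty":0,"tz":-0.03,"ax":0,"ay":0,"az":0},{"jaw":-1,"tx":0.03,"ty":-0.035,"tz":0,"ax":0,"ay":0,"az":0},{"jaw":-1,"tx":0.03,"ty":-0.035,"tz":0,"ax":0,"ay":0,"az":0},{"jaw":-1,"tx":0.03,"ty":-0.035,"tz":0,"ax":0,"ay":0,"az":0},{"jaw":-1,"tx":0.03,"ty":-0.035,"tz":0,"ax":0,"ay":0,"az":0},{"jaw":-1,"tx":0.03,"ty":-0.035,"tz":0,"ax":0,"ay":0,"az":0},{"jaw":-1,"tx":0,"ty":0,"tz":0,"ax":0,"ay":0,"az":0}]'
python3 -m crank '[{"jaw":-1,"tx":0,"ty":0,"tz":0,"ax":0,"ay":0,"az":-6.5},{"jaw":-1,"tx":0,"ty":0,"tz":0,"ax":0,"ay":0,"az":-6.5},{"jaw":-1,"tx":0,"ty":0,"tz":0,"ax":0,"ay":0,"az":-6.5},{"jaw":-1,"tx":0,"ty":0,"tz":0,"ax":0,"ay":0,"az":-6.5},{"jaw":-1,"tx":0,"ty":0,"tz":0,"ax":0,"ay":0,"az":-6.5},{"jaw":-1,"tx":0,"ty":0,"tz":0,"ax":0,"ay":0,"az":-6.5},{"jaw":-1,"tx":0,"ty":0,"tz":0,"ax":0,"ay":0,"az":0},{"jaw":-1,"tx":0,"ty":0,"tz":0,"ax":0,"ay":0,"az":0}]' ; python3 -c "
from st import *
rep();look('a4')"
```

```text
clock: 5.25
tcp_pos: [0.4272, -0.1147, 0.1075]
orientation: [[-0.991, -0.132, -0.001], [-0.132, 0.991, -0.002], [0.001, -0.002, -1.0]]
force: [0.6, -0.7, 0.2]
width: 0.0
clock: 5.92
tcp_pos: [0.4305, -0.1101, 0.1078]
orientation: [[-0.685, -0.729, 0.0], [-0.729, 0.685, -0.0], [-0.0, -0.0, -1.0]]
force: [-0.0, 0.6, 0.2]
width: 0.0002
t 5.92 TCP bay [-0.2798 -0.0846] z 0.1078 tool-y angle from bay y 39.42 tilt -1.0 F [-0.   0.6  0.2] w 0.00020405047474298345 j [ -21.  -14.  127.    0.   67. -158.]
size [166.2  34.3] A [-0.0882  0.0656] B [-0.2163 -0.0404] C [-0.1523  0.0126] theta 50.4
```

View pics/a4.png

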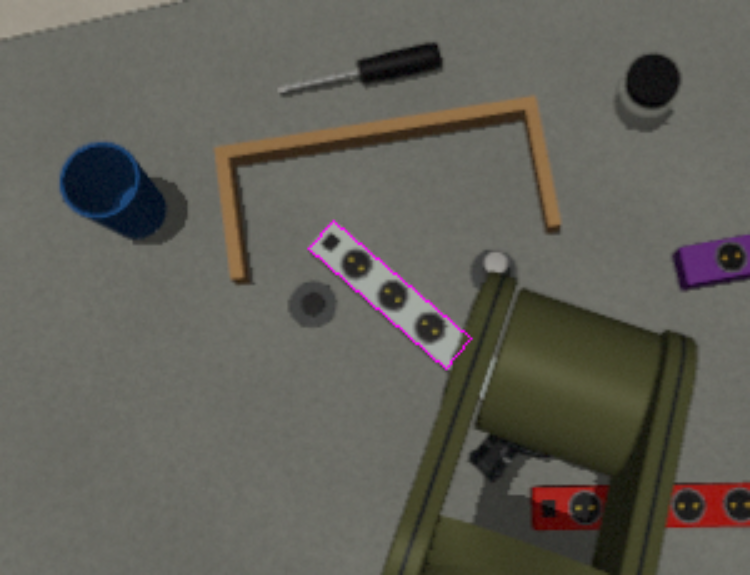

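```bash
python3 -m crank '[{"jaw":-1,"tx":0.02,"ty":-0.006,"tz":0.0,"ax":0,"ay":0,"az":0},{"jaw":-1,"tx":0,"ty":0,"tz":0.03,"ax":0,"ay":0,"az":0},{"jaw":-1,"tx":0,"ty":0,"tz":0.035,"ax":0,"ay":0,"az":0},{"jaw":-1,"tx":0,"ty":0,"tz":0.03,"ax":0,"ay":0,"az":0},{"jaw":-1,"tx":0,"ty":0,"tz":0,"ax":0,"ay":0,"az":0},{"jaw":-1,"tx":0,"ty":0,"tz":0,"ax":0,"ay":0,"az":0}]'
python3 -c "
from st import *
rep();look('a5')"
```

```text
clock: 6.47
tcp_pos: [0.4198, -0.1284, 0.0115]
orientation: [[-0.684, -0.73, -0.004], [-0.73, 0.684, 0.002], [0.002, 0.004, -1.0]]
force: [0.4, 0.0, 0.3]
width: -0.0003
t 6.47 TCP bay [-0.2928 -0.1013] z 0.0115 tool-y angle from bay y 39.49 tilt -1.0 F [0.4 0.  0.3] w -0.0002954706710675603 j [ -24.   -5.  130.   -0.   55. -161.]
size [204.9  34.3] A [-0.0882  0.0656] B [-0.2462 -0.065 ] C [-0.1672  0.0003] theta 50.4
```

```bash
python3 -m crank '[{"jaw":-1,"tx":-0.012,"ty":-0.0015,"tz":0.0,"ax":0,"ay":0,"az":0},{"jaw":-1,"tx":-0.01,"ty":0,"tz":0,"ax":0,"ay":0,"az":0},{"jaw":-1,"tx":-0.01,"ty":0,"tz":0,"ax":0,"ay":0,"az":0},{"jaw":-1,"tx":-0.01,"ty":0,"tz":0,"ax":0,"ay":0,"az":0},{"jaw":-1,"tx":-0.01,"ty":0,"tz":0,"ax":0,"ay":0,"az":0},{"jaw":-1,"tx":-0.01,"ty":0,"tz":0,"ax":0,"ay":0,"az":0},{"jaw":-1,"tx":-0.01,"ty":0,"tz":0,"ax":0,"ay":0,"az":0},{"jaw":-1,"tx":-0.01,"ty":0,"tz":0,"ax":0,"ay":0,"az":0},{"jaw":-1,"tx":0,"ty":0,"tz":0,"ax":0,"ay":0,"az":0}]'
python3 -c "
from st import *
rep();look('a6')"
```

```text
clock: 7.27
tcp_pos: [0.4804, -0.0689, 0.0137]
orientation: [[-0.682, -0.732, 0.002], [-0.732, 0.682, 0.0], [-0.002, -0.002, -1.0]]
force: [0.4, -0.2, 0.5]
width: 0.0001
t 7.27 TCP bay [-0.225 -0.05 ] z 0.0137 tool-y angle from bay y 39.65 tilt -1.0 F [ 0.4 -0.2  0.5] w 8.039127379329314e-05 j [ -15.    0.  125.    0.   55. -152.]
size [136.   34.2] A [-0.0492  0.1006] B [-0.1539  0.0139] C [-0.1015  0.0572] theta 50.4
```

View pics/a6.png

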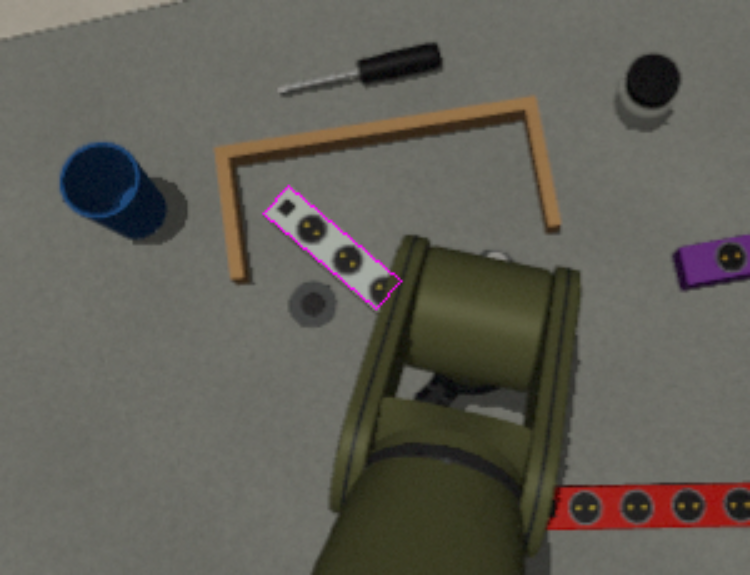

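A is at (-0.049,0.101) and θ is steady. I push 35 mm more, so A stops just short of the left board.

```bash
python3 -m crank '[{"jaw":-1,"tx":-0.01,"ty":0,"tz":0.0,"ax":0,"ay":0,"az":0},{"jaw":-1,"tx":-0.01,"ty":0,"tz":0,"ax":0,"ay":0,"az":0},{"jaw":-1,"tx":-0.008,"ty":0,"tz":0,"ax":0,"ay":0,"az":0},{"jaw":-1,"tx":-0.007,"ty":0,"tz":0,"ax":0,"ay":0,"az":0},{"jaw":-1,"tx":0,"ty":0,"tz":0,"ax":0,"ay":0,"az":0},{"jaw":-1,"tx":0,"ty":0,"tz":0,"ax":0,"ay":0,"az":0}]'
python3 -c "
from st import *
rep();look('a7')"
```

```text
clock: 7.82
tcp_pos: [0.5027, -0.0441, 0.0127]
orientation: [[-0.682, -0.731, 0.001], [-0.731, 0.682, 0.001], [-0.001, -0.0, -1.0]]
force: [-0.5, -0.1, -0.2]
width: -0.0
t 7.82 TCP bay [-0.1997 -0.0283] z 0.0127 tool-y angle from bay y 39.58 tilt -1.0 F [-0.5 -0.1 -0.2] w -1.149738428283737e-05 j [ -11.    3.  122.    0.   55. -148.]
size [121.   34.3] A [-0.0235  0.1222] B [-0.1165  0.0448] C [-0.07    0.0835] theta 50.2
```

View pics/a7.png

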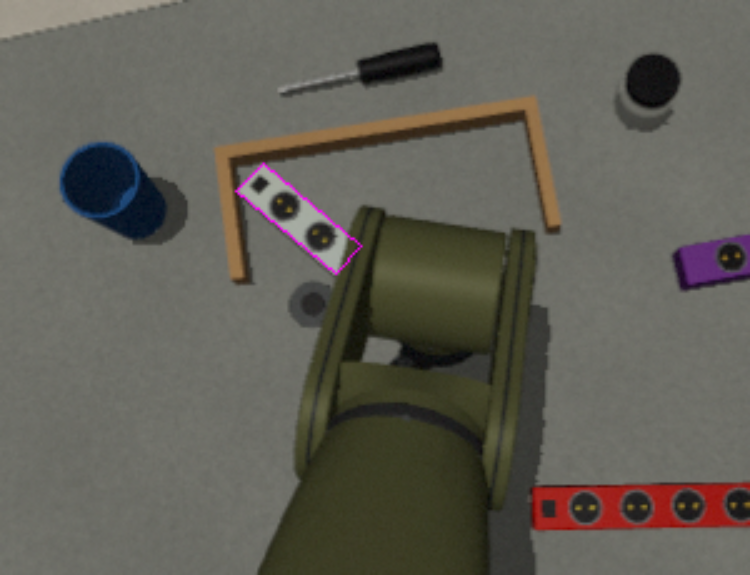

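One end is in (A at (-0.024,0.122)) and the other is still out: B is at about (-0.193,-0.019), in front of the post line. I nudge it 5 mm deeper, then lift off. Then I go behind the long side with the jaws open along the strip, for a stable two-point push.

```bash
python3 -m crank '[{"jaw":-1,"tx":-0.005,"ty":0,"tz":0.0,"ax":0,"ay":0,"az":0},{"jaw":-1,"tx":0,"ty":0,"tz":0,"ax":0,"ay":0,"az":0},{"jaw":-1,"tx":0.015,"ty":0,"tz":0,"ax":0,"ay":0,"az":0},{"jaw":-1,"tx":0,"ty":0,"tz":-0.03,"ax":0,"ay":0,"az":0},{"jaw":-1,"tx":0,"ty":0.0,"tz":-0.035,"ax":0,"ay":0,"az":0},{"jaw":-1,"tx":0,"ty":0.022,"tz":-0.03,"ax":0,"ay":0,"az":0},{"jaw":-1,"tx":-0.038,"ty":0.022,"tz":0,"ax":0,"ay":0,"az":0},{"jaw":-1,"tx":-0.038,"ty":0,"tz":0,"ax":0,"ay":0,"az":0},{"jaw":-1,"tx":-0.038,"ty":0,"tz":0,"ax":0,"ay":0,"az":0},{"jaw":-1,"tx":0,"ty":0,"tz":0,"ax":0,"ay":0,"az":0}]'
python3 -m crank '[{"jaw":1,"tx":0,"ty":0,"tz":0,"ax":0,"ay":0,"az":7},{"jaw":1,"tx":0,"ty":0,"tz":0,"ax":0,"ay":0,"az":7},{"jaw":1,"tx":0,"ty":0,"tz":0,"ax":0,"ay":0,"az":7},{"jaw":1,"tx":0,"ty":0,"tz":0,"ax":0,"ay":0,"az":7},{"jaw":1,"tx":0,"ty":0,"tz":0,"ax":0,"ay":0,"az":7},{"jaw":1,"tx":0,"ty":0,"tz":0,"ax":0,"ay":0,"az":7},{"jaw":1,"tx":0,"ty":0,"tz":0,"ax":0,"ay":0,"az":7},{"jaw":1,"tx":0,"ty":0,"tz":0,"ax":0,"ay":0,"az":7},{"jaw":1,"tx":0,"ty":0,"tz":0,"ax":0,"ay":0,"az":7},{"jaw":1,"tx":0,"ty":0,"tz":0,"ax":0,"ay":0,"az":7}]'
python3 -m crank '[{"jaw":1,"tx":0,"ty":0,"tz":0,"ax":0,"ay":0,"az":7},{"jaw":1,"tx":0,"ty":0,"tz":0,"ax":0,"ay":0,"az":7},{"jaw":1,"tx":0,"ty":0,"tz":0,"ax":0,"ay":0,"az":6},{"jaw":1,"tx":0,"ty":0,"tz":0,"ax":0,"ay":0,"az":0}]'
python3 -c "
from st import *
rep();look('a8')"
```

```text
clock: 8.7
tcp_pos: [0.5442, 0.063, 0.1089]
orientation: [[-0.68, -0.733, 0.005], [-0.733, 0.68, 0.002], [-0.005, -0.002, -1.0]]
force: [-0.8, -1.4, -0.5]
width: 0.0002
clock: 9.53
tcp_pos: [0.5405, 0.0591, 0.1076]
orientation: [[-0.918, 0.398, 0.0], [0.398, 0.918, 0.0], [0.0, 0.0, -1.0]]
force: [-0.0, -0.5, 0.8]
width: 0.0857
clock: 9.87
tcp_pos: [0.5405, 0.0591, 0.1076]
orientation: [[-0.729, 0.684, 0.0], [0.684, 0.729, 0.0], [0.0, 0.0, -1.0]]
force: [0.5, -0.3, -0.5]
width: 0.0855
t 9.87 TCP bay [-0.149   0.0692] z 0.1076 tool-y angle from bay y -50.56 tilt -1.0 F [ 0.5 -0.3 -0.5] w 0.08551732198973559 j [  1.   0. 114.   0.  66. -46.]
size [15.8 16.2] A [-0.1486 -0.0843] B [-0.1326 -0.0871] C [-0.1406 -0.0857] theta -79.9
```

View pics/a8.png

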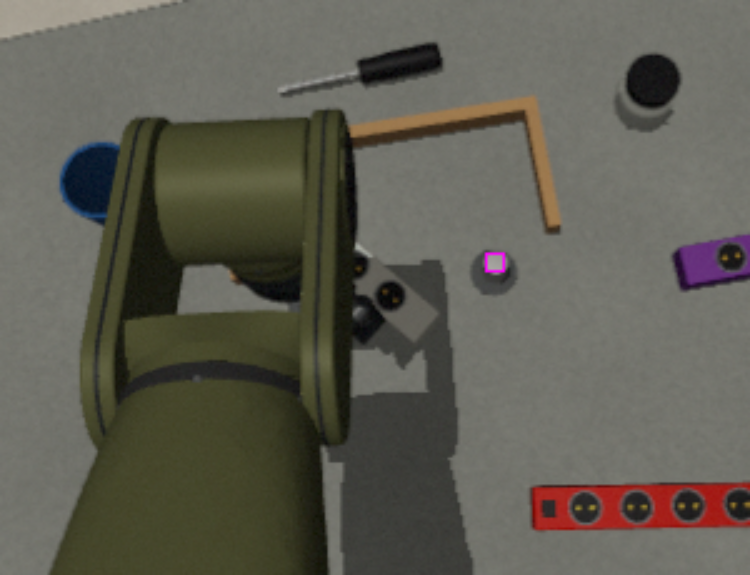

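```bash
python3 -c "
from st import *
c=manip.capture('top');im=c['img']
cv2.imwrite('pics/b1.png',cv2.resize(im[200:270,230:310],None,fx=8,fy=8,interpolation=cv2.INTER_CUBIC))
d=manip.capture('side');cv2.imwrite('pics/b1s.png',cv2.resize(d['img'][110:270,180:400],None,fx=3.5,fy=3.5))
for k in ((275.2,237.2),(263.2,247)): print(tob(cast(c,[k],.034)))"
```

```text
[[-0.18313889 -0.02750411]]
[[-0.20027362  0.00233656]]
```

View pics/b1.png

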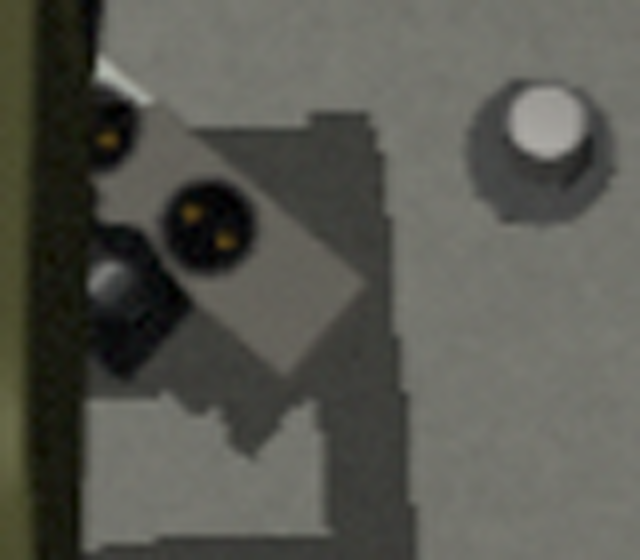

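View pics/b1s.png

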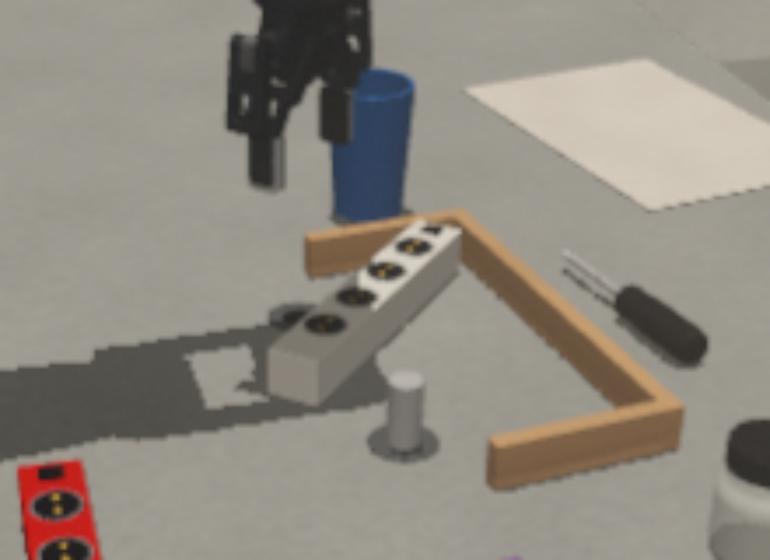

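The side view shows A tucked in the left back corner and B's end at about (-0.19,-0.015), matching my estimate. The jaws hang behind the strip, so I descend and then swing.

```bash
python3 -m crank '[{"jaw":1,"tx":0,"ty":0,"tz":0.035,"ax":0,"ay":0,"az":0},{"jaw":1,"tx":0,"ty":0,"tz":0.035,"ax":0,"ay":0,"az":0},{"jaw":1,"tx":0,"ty":0,"tz":0.025,"ax":0,"ay":0,"az":0},{"jaw":1,"tx":0,"ty":0,"tz":0.008,"ax":0,"ay":0,"az":0},{"jaw":1,"tx":0,"ty":0,"tz":0,"ax":0,"ay":0,"az":0},{"jaw":1,"tx":0,"ty":0,"tz":0,"ax":0,"ay":0,"az":0}]'
python3 -c "
from st import *
rep()
d=manip.capture('side');cv2.imwrite('pics/b2s.png',cv2.resize(d['img'][110:270,180:400],None,fx=3.5,fy=3.5))"
```

```text
clock: 10.52
tcp_pos: [0.5411, 0.0592, 0.0054]
orientation: [[-0.731, 0.682, 0.001], [0.682, 0.731, 0.0], [-0.0, 0.0, -1.0]]
force: [0.6, -0.3, 0.5]
width: 0.0853
t 10.52 TCP bay [-0.1483  0.0692] z 0.0054 tool-y angle from bay y -50.4 tilt -1.0 F [ 0.6 -0.3  0.5] w 0.08529867312508266 j [  1.   8. 117.   0.  55. -46.]
```

View pics/b2s.png

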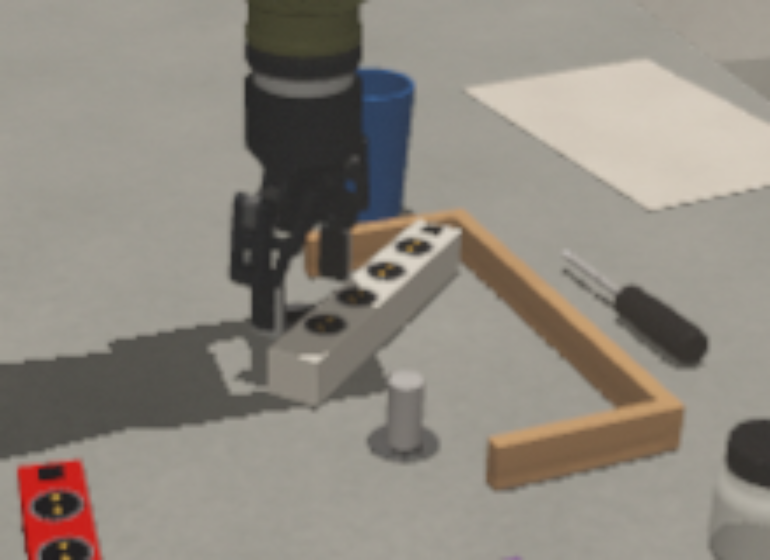

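```bash
python3 -m crank '[{"jaw":1,"tx":-0.005,"ty":0,"tz":0,"ax":0,"ay":0,"az":0},{"jaw":1,"tx":-0.005,"ty":0,"tz":0,"ax":0,"ay":0,"az":0},{"jaw":1,"tx":-0.0095,"ty":-0.0018,"tz":0,"ax":0,"ay":0,"az":-4},{"jaw":1,"tx":-0.0095,"ty":-0.0018,"tz":0,"ax":0,"ay":0,"az":-4},{"jaw":1,"tx":-0.0095,"ty":-0.0018,"tz":0,"ax":0,"ay":0,"az":-4},{"jaw":1,"tx":0,"ty":0,"tz":0,"ax":0,"ay":0,"az":0},{"jaw":1,"tx":0,"ty":0,"tz":0,"ax":0,"ay":0,"az":0}]'
python3 -c "
from st import *
rep()
c=manip.capture('top');im=c['img']
cv2.imwrite('pics/b3.png',cv2.resize(im[180:270,210:310],None,fx=7,fy=6.5,interpolation=cv2.INTER_CUBIC))
d=manip.capture('side');cv2.imwrite('pics/b3s.png',cv2.resize(d['img'][110:270,180:400],None,fx=3.5,fy=3.5))"
```

```text
clock: 11.15
tcp_pos: [0.5679, 0.0298, 0.0059]
orientation: [[-0.855, 0.518, 0.002], [0.518, 0.855, -0.0], [-0.002, 0.001, -1.0]]
force: [0.1, 0.6, 1.6]
width: 0.0856
t 11.15 TCP bay [-0.1256  0.0366] z 0.0059 tool-y angle from bay y -38.57 tilt -1.0 F [0.1 0.6 1.6] w 0.08556881648903533 j [ -2.  11. 114.  -0.  55. -61.]
```

View pics/b3.png

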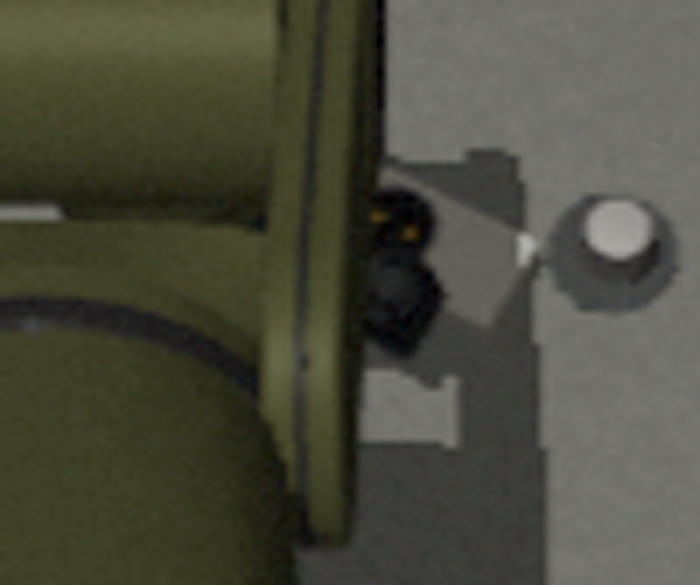

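View pics/b3s.png

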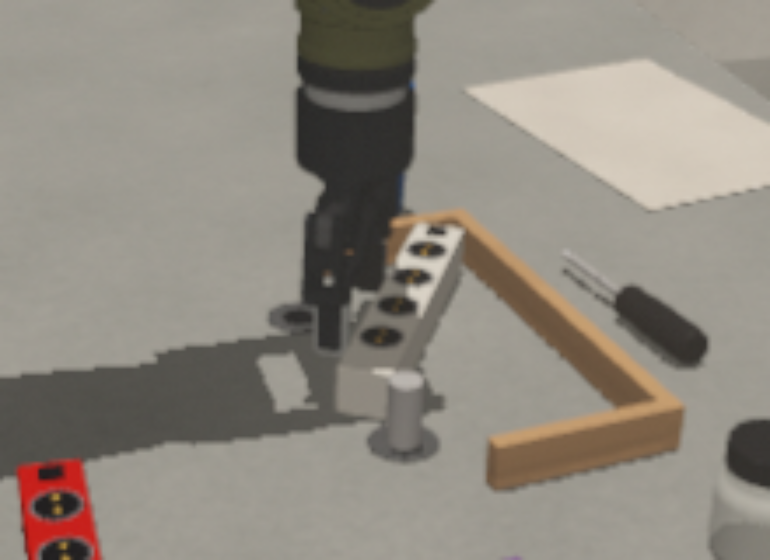

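```bash
python3 -c "
from st import *
c=manip.capture('top')
a,b=tob(cast(c,[(286.6,217.7),(279.6,230)],.034))
print(a,b,np.linalg.norm(a-b));Bc=(a+b)/2;d=a-b;d/=np.linalg.norm(d);print('theta',np.degrees(np.arctan2(-d[1],d[0])))
for th in (38,39,40):
  t=np.radians(th);u=np.array([np.sin(t),np.cos(t)]);print(th,'A',Bc+.22*u)
post=tob(B['post'])[0];print('corner-post',np.linalg.norm(a-post)-.011)"
```

```text
[-0.14372659 -0.06016056] [-0.16876051 -0.03989874] 0.032206191545316176
theta 38.98582579770326
38 A [-0.02079802  0.12333271]
39 A [-0.01779306  0.12094246]
40 A [-0.01483027  0.11850013]
corner-post 0.013868367647594974
```

The B corner is about 14 mm from the post and A is holding near (-0.018,0.122), which leaves about 9 mm of swing clearance. I continue the arc.

```bash
python3 -m crank '[{"jaw":1,"tx":-0.0095,"ty":-0.001,"tz":0,"ax":0,"ay":0,"az":-4},{"jaw":1,"tx":-0.0095,"ty":-0.001,"tz":0,"ax":0,"ay":0,"az":-4},{"jaw":1,"tx":-0.0095,"ty":-0.001,"tz":0,"ax":0,"ay":0,"az":-4},{"jaw":1,"tx":0,"ty":0,"tz":0,"ax":0,"ay":0,"az":0}]'
python3 -c "
from st import *
rep()
c=manip.capture('top');im=c['img']
cv2.imwrite('pics/b4.png',cv2.resize(im[160:250,230:330],None,fx=7,fy=6.5,interpolation=cv2.INTER_CUBIC))
d=manip.capture('side');cv2.imwrite('pics/b4s.png',cv2.resize(d['img'][110:270,180:400],None,fx=3.5,fy=3.5))"
```

```text
clock: 11.63
tcp_pos: [0.5913, 0.0143, 0.0049]
orientation: [[-0.945, 0.326, 0.0], [0.326, 0.945, -0.0], [-0.001, -0.0, -1.0]]
force: [-0.3, -0.7, 0.8]
width: 0.0852
t 11.63 TCP bay [-0.1044  0.0182] z 0.0049 tool-y angle from bay y -26.42 tilt -1.0 F [-0.3 -0.7  0.8] w 0.0852441749094462 j [ -4.  14. 111.  -0.  55. -75.]
```

View pics/b4.png

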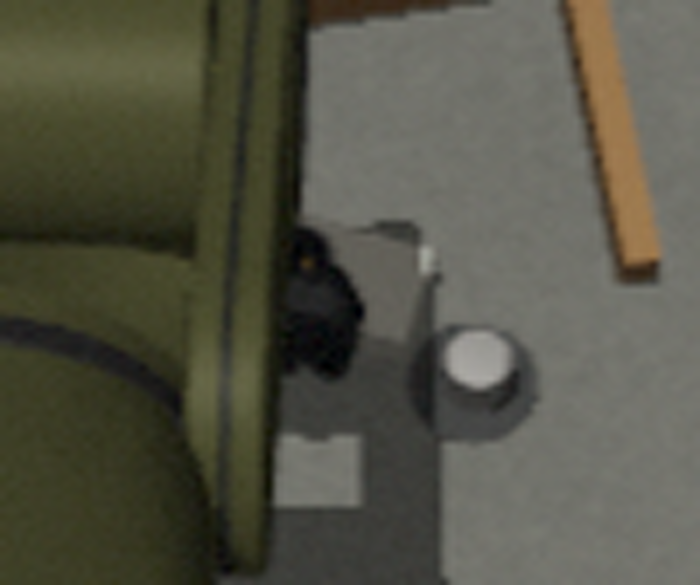

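View pics/b4s.png

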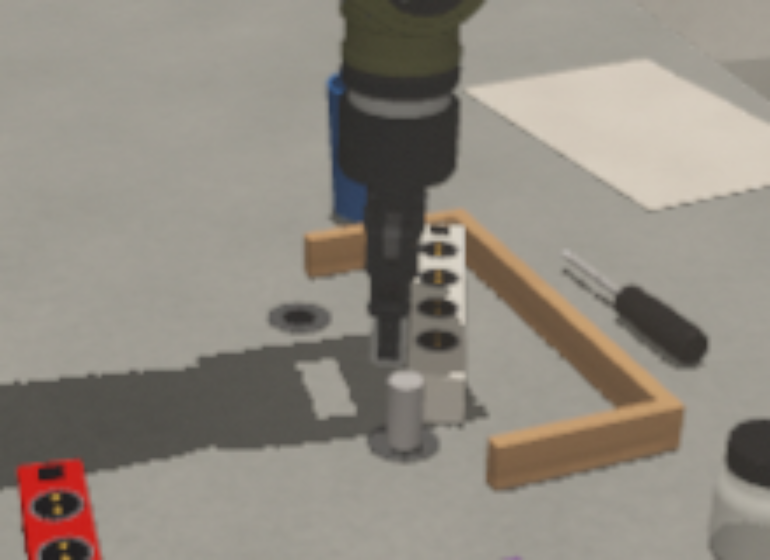

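```bash
python3 -c "
from st import *
c=manip.capture('top')
a,b=tob(cast(c,[(292,200),(288.3,212.3)],.034))
print(a,b,np.linalg.norm(a-b));Bc=(a+b)/2
for th in (25,26,27):
  t=np.radians(th);u=np.array([np.sin(t),np.cos(t)]);print(th,'A',Bc+.22*u)"
```

```text
[-0.10529261 -0.0793296 ] [-0.13210241 -0.06608542] 0.029902737476609466
25 A [-0.0257215  0.1266802]
26 A [-0.02225586  0.12502718]
27 A [-0.0188196   0.12331392]
```

B is past the post and A is still in the corner. I finish the swing.

```bash
python3 -m crank '[{"jaw":1,"tx":-0.0104,"ty":-0.001,"tz":0,"ax":0,"ay":0,"az":-4.4},{"jaw":1,"tx":-0.0104,"ty":-0.001,"tz":0,"ax":0,"ay":0,"az":-4.4},{"jaw":1,"tx":-0.0104,"ty":-0.001,"tz":0,"ax":0,"ay":0,"az":-4.4},{"jaw":1,"tx":-0.0104,"ty":-0.001,"tz":0,"ax":0,"ay":0,"az":-4.4},{"jaw":1,"tx":-0.0104,"ty":-0.001,"tz":0,"ax":0,"ay":0,"az":-4.4},{"jaw":1,"tx":0,"ty":0,"tz":0,"ax":0,"ay":0,"az":0}]'
python3 -c "
from st import *
rep()
c=manip.capture('top');im=c['img']
cv2.imwrite('pics/b5.png',cv2.resize(im[110:340,100:400],None,fx=2.5,fy=2.5))
d=manip.capture('side');cv2.imwrite('pics/b5s.png',cv2.resize(d['img'][110:270,180:400],None,fx=3.5,fy=3.5))"
```

```text
clock: 12.28
tcp_pos: [0.6413, 0.0006, 0.0048]
orientation: [[-0.999, -0.052, 0.001], [-0.052, 0.999, -0.0], [-0.001, -0.0, -1.0]]
force: [0.4, -0.6, 0.6]
width: 0.0856
t 12.28 TCP bay [-0.0565 -0.0018] z 0.0048 tool-y angle from bay y -4.43 tilt -1.0 F [ 0.4 -0.6  0.6] w 0.08555549264723862 j [ -5.  19. 104.  -0.  57. -98.]
```

View pics/b5.png

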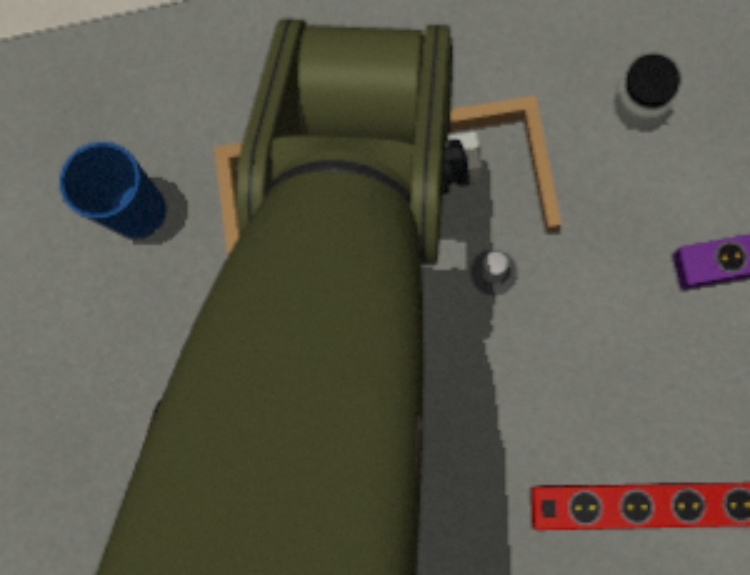

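View pics/b5s.png

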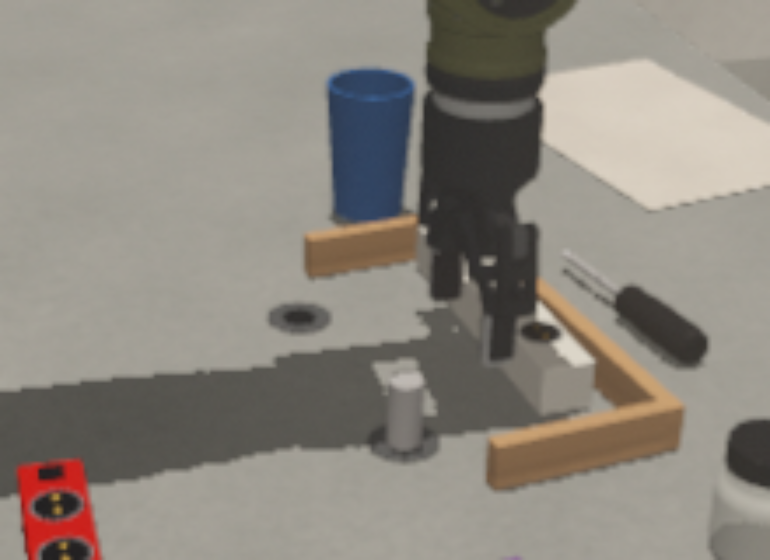

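```bash
python3 -m crank '[{"jaw":1,"tx":-0.005,"ty":0.001,"tz":0,"ax":0,"ay":0,"az":-2.2},{"jaw":1,"tx":-0.003,"ty":0.001,"tz":0,"ax":0,"ay":0,"az":-2.2},{"jaw":1,"tx":-0.0015,"ty":0,"tz":0,"ax":0,"ay":0,"az":0},{"jaw":1,"tx":0,"ty":0,"tz":0,"ax":0,"ay":0,"az":0}]'
python3 -c "
from st import *
rep()"
```

```text
clock: 12.72
tcp_pos: [0.6491, 0.0036, 0.0045]
orientation: [[-0.992, -0.126, -0.001], [-0.126, 0.992, 0.0], [0.001, 0.0, -1.0]]
force: [0.1, 1.3, -0.1]
width: 0.0858
t 12.72 TCP bay [-0.0484  0.0001] z 0.0045 tool-y angle from bay y -0.14 tilt -1.0 F [ 0.1  1.3 -0.1] w 0.08578325464072617 j [  -4.   20.  103.    0.   57. -102.]
```

```bash
python3 -m crank '[{"jaw":1,"tx":-0.0015,"ty":0,"tz":0,"ax":0,"ay":0,"az":0},{"jaw":1,"tx":-0.001,"ty":0,"tz":0,"ax":0,"ay":0,"az":0},{"jaw":1,"tx":0,"ty":0,"tz":0,"ax":0,"ay":0,"az":0}]'
python3 -c "
from st import *
rep()"
```

```text
clock: 12.97
tcp_pos: [0.6503, 0.0036, 0.0045]
orientation: [[-0.992, -0.128, -0.005], [-0.128, 0.992, -0.0], [0.005, 0.001, -1.0]]
force: [-8.4, -0.5, 4.9]
width: 0.0857
t 12.97 TCP bay [-0.0472  0.    ] z 0.0045 tool-y angle from bay y -0.05 tilt -1.0 F [-8.4 -0.5  4.9] w 0.08567221972162904 j [  -4.   20.  102.   -0.   58. -102.]
```

The reaction along the bay's x axis is about 8 N, so the strip is home against the back board. I back off level, lift, and move clear to check.

```bash
python3 -m crank '[{"jaw":1,"tx":0.006,"ty":0,"tz":0,"ax":0,"ay":0,"az":0},{"jaw":1,"tx":0.012,"ty":0,"tz":0,"ax":0,"ay":0,"az":0},{"jaw":1,"tx":0,"ty":0,"tz":-0.025,"ax":0,"ay":0,"az":0},{"jaw":1,"tx":0,"ty":0,"tz":-0.035,"ax":0,"ay":0,"az":0},{"jaw":1,"tx":0,"ty":0,"tz":-0.035,"ax":0,"ay":0,"az":0},{"jaw":1,"tx":0.035,"ty":0,"tz":-0.015,"ax":0,"ay":0,"az":0},{"jaw":1,"tx":0.035,"ty":0,"tz":0,"ax":0,"ay":0,"az":0},{"jaw":1,"tx":0.035,"ty":0,"tz":0,"ax":0,"ay":0,"az":0},{"jaw":1,"tx":0.035,"ty":0,"tz":0,"ax":0,"ay":0,"az":0},{"jaw":1,"tx":0.035,"ty":0,"tz":0,"ax":0,"ay":0,"az":0}]'
python3 -m crank '[{"jaw":1,"tx":0,"ty":0,"tz":0,"ax":0,"ay":0,"az":0},{"jaw":1,"tx":0,"ty":0,"tz":0,"ax":0,"ay":0,"az":0}]'
python3 -c "
from st import *
rep();look('c1')
d=manip.capture('side');cv2.imwrite('pics/c1s.png',cv2.resize(d['img'][110:270,180:400],None,fx=3.5,fy=3.5))"
```

```text
clock: 13.8
tcp_pos: [0.4597, -0.0211, 0.1149]
orientation: [[-0.992, -0.127, 0.002], [-0.127, 0.992, -0.0], [-0.002, -0.0, -1.0]]
force: [-0.5, -0.3, 0.7]
width: 0.0856
clock: 13.97
tcp_pos: [0.4595, -0.021, 0.1144]
orientation: [[-0.992, -0.126, 0.002], [-0.126, 0.992, -0.0], [-0.002, -0.0, -1.0]]
force: [0.6, 0.7, 0.3]
width: 0.0854
t 13.97 TCP bay [-2.396e-01  1.000e-04] z 0.1144 tool-y angle from bay y -0.12 tilt -1.0 F [0.6 0.7 0.3] w 0.08541079678515225 j [  -9.  -12.  125.    0.   67. -107.]
size [ 34.2 218.1] A [-0.0185  0.1314] B [-0.0186 -0.0866] C [-0.0185  0.0224] theta 0.0
```

View pics/c1.png

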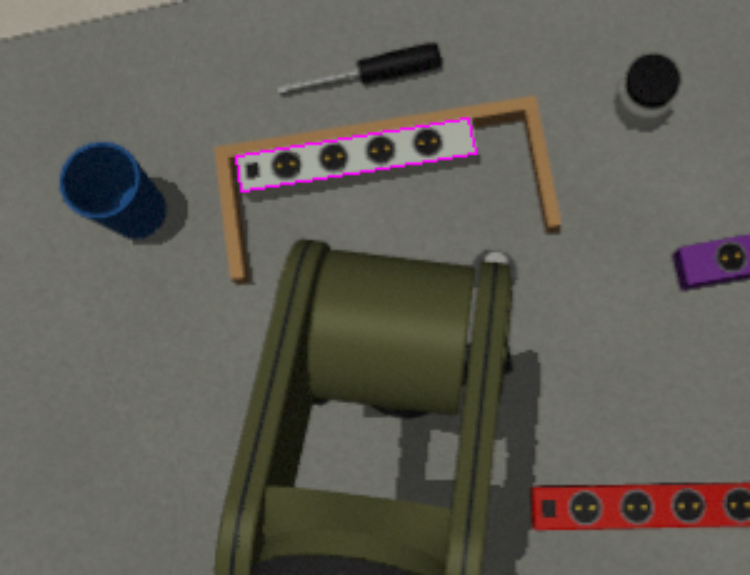

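View pics/c1s.png

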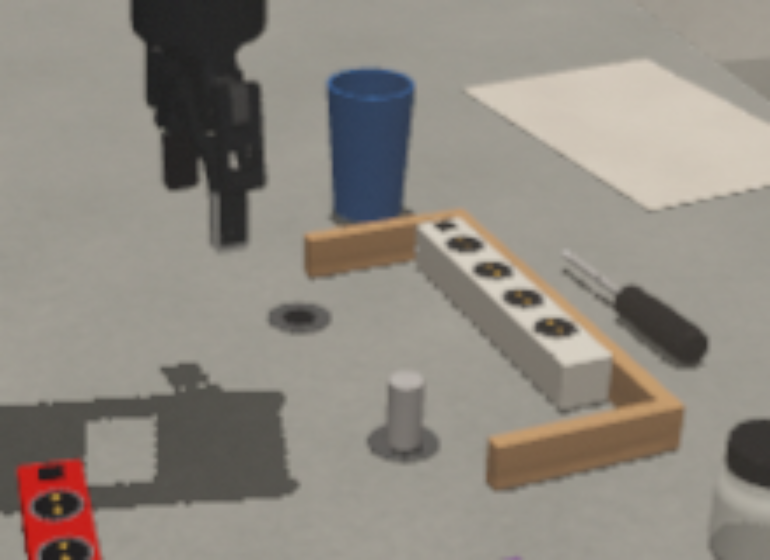

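Both views show the strip lying flat along the back board. The ends are at x = -0.0185 and -0.0186 m, and θ is 0.0°. The tumbler, jar and screwdriver have not moved. I hand the job in.

```bash
python3 -c "
from cell import manip
print(manip.job_done())"
```

```text
the job is handed in; nothing more can be done
None
```

The strip is in the bay, lying flat along the back board, and the job was handed in at about 14 s of the 69 s allowed. The hand-in reported no verdict.

**What I did:** I used pushes only. Shut fingers turned the switch end towards the bay until the strip stood at about 50°. A push on the far end face then slid the switch end into the left back corner. The open jaws swung the far end past the post with roughly 9 mm to spare and pushed the strip home, with about 8 N of reaction at the back board.

**Last checks:**
- **Strip position:** the end centres measured 18.5 and 18.6 mm from the back board (18 mm is touching). The strip was parallel to the board within the measurement, with ends at y = +0.131 m and -0.087 m.
- **Part-way condition:** before the swing I measured one end inside at x ≈ -0.024 m. The other end worked out at about -0.19 m, outside the bay.
- **Other objects:** the tumbler, jar and screwdriver looked unmoved in the final pictures; I did not measure them again.
- **One failed reading:** the automatic strip detection failed once when the arm shaded the strip, so I read the far end's corners by eye for three checks. They agreed with the expected positions to within a few millimetres.

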